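Clamp the darts trophy on its display stand

TASK

Stand the pewter trophy on the oak display stand, upright with its walnut plinth between the wooden cam and the cork pad, and let go of it. Then turn the brass ball knob clockwise until the cam holds the plinth snugly against the sprung cork pad, clearly gripped but well short of hard-pressed, so the pad neither bottoms nor hurts the trophy, and let go. Leave the other things on the table where they are.

Things in the scene. Friction and masses are not known exactly. Their poses are not given: they have to be found in the camera images.
- trophy_bowl (a point): On the axis of the pewter trophy, half-way up its bowl, 80 mm above its underside. Trophy 98 mm tall, 0.35 kg: walnut plinth 64 x 64 x 28 mm, grey cup with an upright 47 mm wide round bowl from 70 to 98 mm up. Two small ears stick out 36 mm from the axis along this frame's +y and -y (62 to 91 mm up), so take the bowl across x. z up; x, y parallel to the plinth's sides.
- bay (a point): On the board's top face, 12 mm above the slate, midway between two inlaid brass lines: where the plinth goes. Backed off, cam rim and pad leave a gap along y from -41 mm to +32..+46 mm (pad setting varies, unmeasured): at y = -4 mm the 64 mm plinth clears both. x within 10 mm is good. Any side of the plinth may face the pad, square to this frame; the cam finishes squaring it. z up.
- stand: The display stand, an oak board 150 mm along its x, 300 mm along y, 12 mm thick, fixed to the table. Axes as the bay's, origin at the slate 12 mm below the bay's point. The round walnut cam with the ball knob is at its -y end, the fence with the cork pad (54 mm wide, 6 to 28 mm above the board) at its +y end.
- ball (a point): Centre of the smooth brass ball knob, 44 mm diameter, 128 mm above the board on an upright 14 mm stem at x = 0, y = -75 mm of the bay's frame. It turns about the vertical; this point stays put. It is slippery (friction about 0.35): fingers must press on it at this height, across its full diameter, with about 45 N or more; gripped higher or lightly it slips.
- cam (a joint): Angle of ball knob and cam, rad: 0 backed off (starts 0 to 0.4), growing clockwise from above (tightening), stop at 3.0. Free turning takes 0.08 N m. Past the point where the plinth meets the pad (1.15 to 2.0, unmeasured) it rises 0.03 to 0.036 N m per newton of clamping. Snug: 0.37 N m above free turning (0.28 to 0.46 good), 0.15 to 0.2 rad past that. Let go, it eases 2 to 3 N and holds.
- cam_foot (a point): Foot of the knob's stem on the board. The cam is a walnut disc 100 mm across, 6 to 20 mm above the board, set 18 mm off-centre on the stem; its rim reaches 50 - 18 cos(angle) mm from the stem towards the pad (+y) and pushes the plinth up against the pad.
- fence: Fixed oak fence at the stand's +y end, 110 x 22 mm, 40 mm high; origin at the bottom middle of its face towards the cam, on the board, 78 mm from the bay's point along y. The cork pad in front of it rides on a spring of 5 N per mm (snug is 1.2 to 3 mm of give) and bottoms after 4.5 mm, when the force shoots up.
- chalk_block: Bystander: walnut block 100 x 60 x 30 mm with three chalks on it; origin at the centre of its underside.
- dart_case: Bystander: tortoiseshell case 75 x 160 x 26 mm; origin at the centre of its underside.
- jug: Bystander: cream stoneware jug, 104 mm wide, 135 mm tall, handle to its +y out to 84 mm; origin at the centre of its underside.
- glass: Bystander: clear glass, 76 mm wide, 130 mm tall; origin at the centre of its underside.
- mats: Bystander: stack of five square beer mats, 94 mm wide, 20 mm tall; origin at the centre of its underside.
There are look-alikes about, which are no part of the job. Leave any red or turquoise look-alike of the part that bears trophy_bowl alone.

How it is judged:
By the outcome, as a careful person would: the job done as asked, in the order asked, and still so for the second after the job is handed in, with the robot touching nothing.
It also fails if it takes over 58 s, if anything falls off the work surface, if the arm or the gripper's body presses on something with over 40 N, if the wrist force passes 120 N, or if a joint passes its speed limit or range.

ROBOT

A 7-joint arm with a two-finger parallel gripper is mounted at the origin on the work surface. World frame = base frame: x ahead of the robot, y to its left, z up, the work surface at z = 0. Lengths are in m, angles in rad, forces in N, time in s.
With the tool pointing down it reaches from about 0.35 to 0.9 m from the base axis. Payload 8.1 kg.
Tool frame: the origin (TCP) lies between the finger pads; the fingertips stand 25 mm ahead of it and the grasp point (between the pads) lies 6 mm ahead of it; z points along the fingers, y is the direction in which the jaws open and shut (so a half turn about z gives the same grasp; the last joint's range is limited). The gripper opens to 92 mm and grips with 3 to 60 N. Pads are 19 mm wide; open, the fingers measure 130 mm over their backs; the gripper's body (75 mm by 190 mm) begins 47 mm behind the grasp point.
Start: joints at [1.034, 0.434, 0.025, 1.573, -0.012, 1.134, -0.075], TCP at [0.263, -0.567, 0.252] pointing down, gripper open.
Joint ranges: [-2.62, 2.62], [-0.44, 2.09], [-1.27, 1.32], [0.08, 2.57], [-1.32, 4.46], [0.12, 2], [-2.74, 2.74]. Speed limits (rad/s): [2.22, 2.22, 3.01, 3.01, 3.14, 3.14, 3.14].

INTERFACE

Orientations are given as a rotation vector (axis times angle).
In Python, from cell import * gives the robot as it stands.
- The arm moves only by the shell command python3 -m jog 'ROWS' [FORCE]. ROWS is JSON, one flat list of numbers, 5 for each row, row after row: the finger opening in mm, from 0 to 91.8, then the shift along the tool's x, y, z in units of 40 mm (1.0 is 40 mm), then the turn about the tool's z in units of 6 degrees (1.0 is 6 degrees). A call has 1 to 20 rows; each row shifts and turns the pose as measured when the row begins, along the tool's axes as they then stand; what a row does not reach is not made up. A row lasts 1/12 s, in which the tool goes at most 41.7 mm and 7.16 degrees, less where a joint would pass 70% of its speed; a pose out of reach is approached as far as the arm can. A call is refused whole if a number of a shift passes 1 or a number of a turn 1, either way. A call with a gripper value outside its range is refused whole. The fingers move at their own pace and stop on an object; FORCE is the grip in N (left out, the last holds). Time passes only in rows, so rows that do not move let the fingers close. It gives the time, the measured TCP pose, the force and the opening at its end, in the units of the state.
- observe(): the state, without advancing time (a new reading comes with each control period).
- get_image(name): name is "scene" or "top" or "wrist"; returns the picture (480x640x3 uint8, red, green, blue); there is no depth.
- camera_params(name): a dict with "intrinsics" (3x3 intrinsics, pixels), "xyz" and "orientation" of the camera in the world. Camera axes: x right, y down, z forward; pixel columns grow to the right and rows downward; lengths in m; the calibration is good to about 2 mm. The wrist camera is an equidistant fisheye: a pixel r from the principal point sees the ray r / f radians off the axis. A picture is of the moment at which its call begins: read the wrist's pose just before it. camera_params takes no time and is no camera call; for the wrist camera it gives the pose at the moment of the call.
- sign_off(): hands the job in, once; it reports no verdict.
The state is a dict: "clock": time; "joints": joint angles; "dq": joint speeds; "joint_efforts": joint torques, N m; "position": TCP position; "ee_rot": TCP orientation; "force": force on the tool from outside, world axes, zero at the start; "ft_torque": the same for the moment, N m; "width": opening from 0.0 (shut) to 1.0 (fully open).
Only numpy, scipy, OpenCV 4.12 (cv2) and the standard library are available. Lean on these libraries where they do the work, as an engineer would, in place of code of your own. Each camera call takes 0.05 s, during which the arm holds its last target. There are 200 camera calls.

## Working session

There is one attempt and no reset: what is moved stays moved. The work goes in short steps, Python scripts to look and compute and a shell command to move; the robot and the scene stay as the last step left them, time stands still between calls to the robot, and variables do not carry over. Pictures are saved under pics/ and viewed, about 8 in all and at most 12, crops included, and the job is handed in when it is done.

```bash
mkdir -p pics; ls
cat > h.py <<'E'
from cell import *
import numpy as np, cv2
from scipy.spatial.transform import Rotation as R
def snap(name,fn):
    p=camera_params(name); im=get_image(name); cv2.imwrite(fn,im[:,:,::-1]); return p,im
def rot(o):
    o=np.array(o,float)
    return o if o.shape==(3,3) else R.from_rotvec(o).as_matrix() if o.size==3 else R.from_quat(o).as_matrix()
def ray(p,u,v,fish=False):
    K=np.array(p["intrinsics"]); x=(u-K[0,2])/K[0,0]; y=(v-K[1,2])/K[1,1]
    if fish:
        r=np.hypot(x,y); s=np.sinc(r/np.pi); d=np.array([x*s,y*s,np.cos(r)])
    else: d=np.array([x,y,1.])
    d=rot(p["orientation"])@d; return np.array(p["xyz"]),d/np.linalg.norm(d)
def plane(p,u,v,z,fish=False):
    o,d=ray(p,u,v,fish); return o+d*(z-o[2])/d[2]
def tri(r1,r2):
    (a,d),(b,e)=r1,r2; s=np.linalg.lstsq(np.c_[d,-e],b-a,rcond=None)[0]
    p,q=a+s[0]*d,b+s[1]*e; return (p+q)/2,np.linalg.norm(p-q)
E
python3 - <<'E'
from h import *
import json
P={}
for n in("scene","top"):
    p,im=snap(n,f"pics/{n}0.png"); print(n,p); P[n]={k:np.array(v).tolist() for k,v in p.items()}
json.dump(P,open("cams.json","w"))
print(observe())
E
```

```text
pics
scene {'intrinsics': array([[463.12172902,   0.        , 317.45525083],
       [  0.        , 463.12172902, 241.18483928],
       [  0.        ,   0.        ,   1.        ]]), 'xyz': array([ 1.25680853, -0.63612506,  0.76849763]), 'orientation': array([-2.02421929, -0.86987657,  0.45585105])}
top {'intrinsics': array([[584.31581737,   0.        , 322.8562948 ],
       [  0.        , 584.31581737, 246.41755472],
       [  0.        ,   0.        ,   1.        ]]), 'xyz': array([0.2629343 , 0.02431923, 1.5092274 ]), 'orientation': array([-2.07308569,  2.13123548, -0.24031525])}
{'clock': 0.1, 'joints': array([ 1.03438623,  0.43515341,  0.02498294,  1.5740011 , -0.01159105,
        1.13400287, -0.07510369]), 'dq': array([-0.00028627, -0.0019593 , -0.0004901 , -0.00211051, -0.00185102,
        0.00093874,  0.0015001 ]), 'joint_efforts': array([ 4.53304019e-03, -6.69128966e+01,  9.88457836e-01, -3.15150082e+01,
       -6.04498526e-02,  3.73585860e-02,  5.06770834e-05]), 'position': array([ 0.26247658, -0.56674751,  0.25102541]), 'ee_rot': array([-3.06668789e+00, -6.75686997e-01,  6.93922412e-04]), 'force': array([-0.36418627, -1.15715645, -0.39920007]), 'ft_torque': array([ 0.01619847, -0.00809251, -0.02356345]), 'width': 0.9989591154554232}
```

View pics/top0.png

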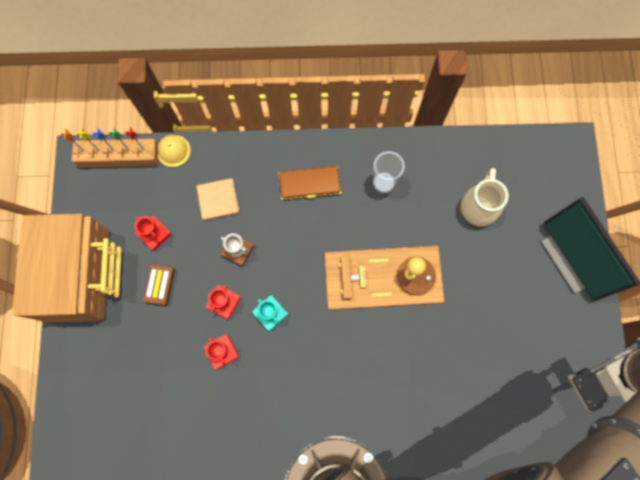

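View pics/scene0.png

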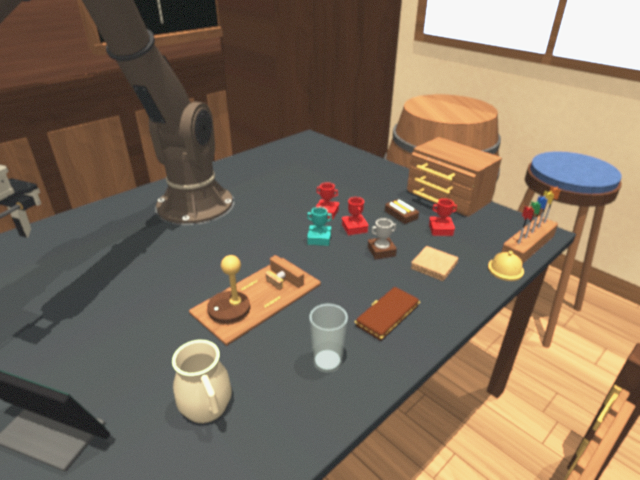

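Top view: the pewter-grey trophy on a walnut plinth is at (234,247). The look-alikes are red at (150,230), (222,301) and (220,351), and turquoise at (269,312). Only the grey and walnut one fits the description; in the scene view it's at (383,237). The stand is centred at (384,277), with the ball at (416,267). Next I'll take measurements and an enlarged crop.

```bash
cat > m1.py <<'E'
from h import *
import json
C=json.load(open("cams.json")); T=cv2.imread("pics/top0.png"); S=cv2.imread("pics/scene0.png")
def blob(im,box,lo,hi):
    x0,y0,x1,y1=box; h=cv2.cvtColor(im[y0:y1,x0:x1],cv2.COLOR_BGR2HSV)
    m=cv2.inRange(h,lo,hi); m=cv2.morphologyEx(m,cv2.MORPH_OPEN,np.ones((2,2)))
    c=max(cv2.findContours(m,cv2.RETR_EXTERNAL,cv2.CHAIN_APPROX_NONE)[0],key=cv2.contourArea)+np.array([x0,y0]); return c
# ball
bt=blob(T,(404,255,430,280),(15,120,150),(35,255,255)); bs=blob(S,(215,250,247,276),(12,100,120),(35,255,255))
# trophy grey cup
gt=blob(T,(215,225,256,262),(0,0,110),(180,60,255)); gs=blob(S,(368,212,400,250),(0,0,100),(180,60,255))
ctr=lambda c:cv2.minEnclosingCircle(c)
for n,a,b in(("ball",bt,bs),("cup",gt,gs)):
    (u,r),(v,q)=ctr(a),ctr(b); print(n,u,r,v,q,tri(ray(C["top"],*u),ray(C["scene"],*v)))
# plinth, board
pl=blob(T,(215,225,260,270),(0,60,20),(20,255,115)); bd=blob(T,(315,240,455,315),(5,90,120),(25,255,255))
for n,c,z in(("plinth",pl,.028),("board",bd,.012)):
    r=cv2.minAreaRect(c); q=np.array([plane(C["top"],*x,z)[:2] for x in cv2.boxPoints(r)])
    print(n,r,q.round(4).tolist(),q.mean(0),[np.linalg.norm(q[i]-q[i-1]).round(4) for i in range(4)],[np.degrees(np.arctan2(*(q[i]-q[i-1])[::-1])).round(1) for i in range(4)])
a=cv2.resize(T[220:325,190:320],None,fx=3.05,fy=3.05,interpolation=2); b=cv2.resize(T[235:320,318:455],None,fx=2.9,fy=2.9,interpolation=2)
d=cv2.resize(S[205:265,340:420],None,fx=3.05*1.3,fy=3.05*1.3,interpolation=2)
H=600;o=np.zeros((H,800,3),np.uint8);o[:a.shape[0],:a.shape[1]]=a;o[:b.shape[0],400:400+b.shape[1]]=b[:,:400];o[330:330+d.shape[0],:d.shape[1]]=d
e=cv2.resize(S[245:340,185:330],None,fx=2.75,fy=2.75,interpolation=2);o[255:255+e.shape[0],400:400+e.shape[1]]=e[:,:400]
cv2.imwrite("pics/crop1.png",o)
E
python3 m1.py
```

```text
ball (416.5, 265.5) 16.324926376342773 (231.5, 265.5) 10.12432861328125 (array([ 0.52550336, -0.20323792,  0.1402586 ]), np.float64(0.0020489035027140457))
cup (235.0, 243.0) 26.907346725463867 (384.0, 233.0) 15.811488151550293 (array([0.60910907, 0.23957092, 0.06907146]), np.float64(0.0006157874112530978))
plinth ((247.80001831054688, 257.4000244140625), (1.7888542413711548, 8.049844741821289), 26.56505012512207) [[0.5717, 0.2193], [0.5905, 0.21], [0.5882, 0.2058], [0.5694, 0.2151]] [0.57994843 0.2125437 ] [np.float64(0.0047), np.float64(0.021), np.float64(0.0047), np.float64(0.021)] [np.float64(61.7), np.float64(-26.3), np.float64(-118.3), np.float64(153.7)]
board ((384.83624267578125, 278.21551513671875), (58.31096649169922, 117.6789321899414), 86.633544921875) [[0.5907, 0.0138], [0.6007, -0.2955], [0.4472, -0.2931], [0.4377, 0.0093]] [ 0.51909289 -0.14139735] [np.float64(0.153), np.float64(0.3094), np.float64(0.1536), np.float64(0.3025)] [np.float64(1.7), np.float64(-88.1), np.float64(179.1), np.float64(91.8)]
```

View pics/crop1.png

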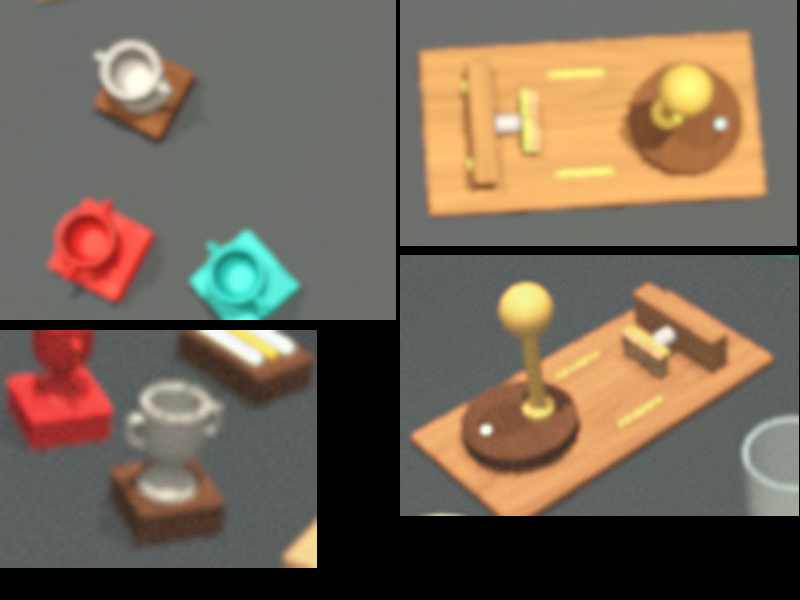

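The crop confirms it: a grey cup on a walnut plinth. In the top view the plinth corners are visible at crop (195,73), (158,140) and (95,103), with ears at (98,57) and (164,90). The ball is at crop (687,90) from above and (526,310) in the scene view.

```bash
cat > m2.py <<'E'
from h import *
import json
C=json.load(open("cams.json")); t=C["top"]; s=C["scene"]
A=lambda x,y:(190+x/3.05,220+y/3.05); B=lambda x,y:(318+(x-400)/2.9,235+y/2.9); D=lambda x,y:(340+x/3.965,205+(y-330)/3.965); E=lambda x,y:(185+(x-400)/2.75,245+(y-255)/2.75)
ang=lambda d:np.degrees(np.arctan2(d[1],d[0])).round(1)
Q=[plane(t,*A(*c),.028) for c in((195,73),(158,140),(95,103))]
print("plinth c",((Q[0]+Q[2])/2).round(4),"sides",[np.linalg.norm(Q[i]-Q[i+1]).round(4) for i in(0,1)],"ang",ang(Q[1]-Q[0]),ang(Q[2]-Q[1]))
print("plinth corner tri",tri(ray(t,*A(195,73)),ray(s,*D(222,500))))
print("rim tri",tri(ray(t,*A(131,75)),ray(s,*D(175,394))))
e=[plane(t,*A(*c),.078) for c in((98,57),(166,90))]; print("ears",ang(e[1]-e[0]),np.linalg.norm(e[1]-e[0]))
print("ball",tri(ray(t,*B(687,90)),ray(s,*E(526,310))))
q=np.array([plane(t,*B(*c),.012) for c in((420,48),(750,32),(766,193),(428,214))])
print("board c",q.mean(0).round(4),[(np.linalg.norm(q[i]-q[i-1]).round(4),ang(q[i]-q[i-1])) for i in range(4)])
print("foot?",plane(t,*B(666,112),.015),"lines",plane(t,*B(576,73),.012),plane(t,*B(584,172),.012),"pad",plane(t,*B(539,122),.04))
o=observe();print(R.from_rotvec(o["ee_rot"]).as_matrix().round(3))
E
python3 m2.py
```

```text
plinth c [0.6034 0.2392 0.028 ] sides [np.float64(0.0654), np.float64(0.0633)] ang 151.3 58.0
plinth corner tri (array([0.63550083, 0.21658026, 0.03681773]), np.float64(0.059327247819760356))
rim tri (array([0.59978314, 0.24216479, 0.10144554]), np.float64(0.005871379665367975))
ears -117.7 0.06357028196663114
ball (array([ 0.52402859, -0.20402893,  0.14125238]), np.float64(0.00221118921964127))
board c [ 0.5224 -0.139   0.012 ] [(np.float64(0.1506), np.float64(1.1)), (np.float64(0.2995), np.float64(-88.8)), (np.float64(0.1468), np.float64(-178.6)), (np.float64(0.3004), np.float64(92.0))]
foot? [ 0.52798941 -0.20607376  0.015     ] lines [ 0.56642798 -0.12761059  0.012     ] [ 0.47641923 -0.13032982  0.012     ] pad [ 0.51774144 -0.09011556  0.04      ]
[[ 0.907  0.42  -0.001]
 [ 0.42  -0.907  0.001]
 [-0.    -0.001 -1.   ]]
```

Heights check out: rim 0.101 against an expected 0.098, ball 0.141 against 0.140. The trophy is at about (0.602, 0.240) with its ear axis at about 60°. The bay is at about (0.522, -0.129) with yaw about 1.6°, and the ball and the brass lines agree on that. Moving over the trophy now.

```bash
python3 -m jog '[91.8,0.73,-0.67,0,0, 91.8,0.73,-0.67,0,0, 91.8,0.73,-0.67,0,0, 91.8,0.73,-0.67,0,0, 91.8,0.73,-0.67,0,0, 91.8,0.73,-0.67,0,0, 91.8,0.73,-0.67,0,0, 91.8,0.73,-0.67,0,0, 91.8,0.73,-0.67,0,0, 91.8,0.73,-0.67,0,0, 91.8,0.73,-0.67,0,0, 91.8,0.73,-0.67,0,0, 91.8,0.73,-0.67,0,0, 91.8,0.73,-0.67,0,0, 91.8,0.73,-0.67,0,0, 91.8,0.73,-0.67,0,0, 91.8,0.73,-0.67,0,0, 91.8,0.73,-0.67,0,0, 91.8,0.73,-0.67,0,0, 91.8,0,0,0,0]' 20
cat > go.py <<'E'
from h import *
import sys
x,y,z,a=map(float,sys.argv[1:]) # target tcp xyz, tool-y world angle deg
o=observe(); M=R.from_rotvec(o["ee_rot"]).as_matrix(); d=M.T@(np.array([x,y,z])-o["position"])
cur=np.degrees(np.arctan2(M[1,1],M[0,1])); t=-((a-cur+90)%180-90)
print("t",o["clock"],"pos",o["position"].round(4),"yang",cur.round(1),"shift units",(d/.04).round(2),"turn units",round(t/6,2),"j",o["joints"].round(2),"w",round(o["width"],3),"F",o["force"].round(1))
E
python3 go.py .602 .2405 .25 -29.5
```

```text
clock: 1.77
position: [0.5591, 0.1585, 0.2429]
ee_rot: [-3.067, -0.657, 0.014]
force: [-0.6, 1.1, 0.4]
width: 1.0
t 1.7667 pos [0.5591 0.1585 0.2429] yang -65.8 shift units [ 1.82 -1.43 -0.18] turn units -6.05 j [-0.11  0.4  -0.35  1.66  0.15  1.11 -1.65] w 1.0 F [-0.6  1.1  0.4]
```

```bash
python3 -m jog '[91.8,0.6,-0.48,0,0, 91.8,0.6,-0.48,0,0, 91.8,0.6,-0.48,0,0, 91.8,0,0,0,-1, 91.8,0,0,0,-1, 91.8,0,0,0,-1, 91.8,0,0,0,-1, 91.8,0,0,0,-1, 91.8,0,0,0,-1, 91.8,0,0,0,0]'
python3 - <<'E'
from h import *
import json
p,im=snap("wrist","pics/w1.png"); json.dump({k:np.array(v).tolist() for k,v in p.items()},open("w1.json","w")); print(p)
E
python3 go.py .602 .2405 .25 -29.5
```

```text
clock: 2.6
position: [0.5997, 0.249, 0.2354]
ee_rot: [-2.679, -1.619, 0.028]
force: [-0.2, -0.1, -0.2]
width: 1.0
{'intrinsics': array([[371.64829954,   0.        , 324.33205047],
       [  0.        , 371.64829954, 247.46253573],
       [  0.        ,   0.        ,   1.        ]]), 'xyz': array([0.63476612, 0.31002681, 0.36755761]), 'orientation': array([ 2.80247939, -0.68609832, -0.119727  ])}
t 2.65 pos [0.5997 0.2489 0.2354] yang -28.1 shift units [-0.16  0.14 -0.37] turn units 0.24 j [-0.15  0.55 -0.5   1.48  0.26  1.2  -1.18] w 1.003 F [-0.1  0.2  0.1]
```

View pics/w1.png

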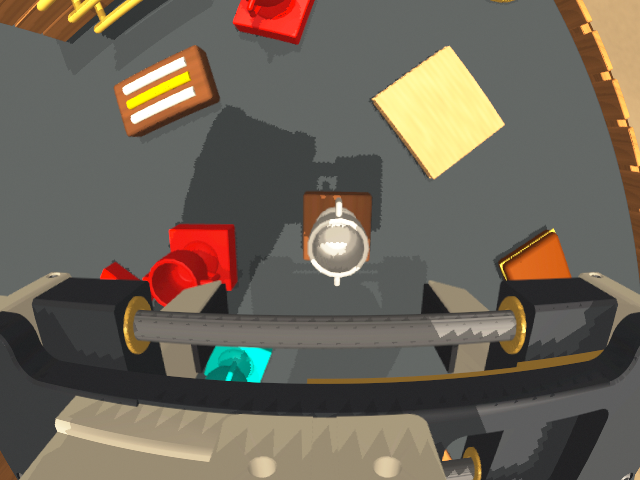

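The wrist view shows the trophy rim centre at about (338,245) and the far plinth top edge from (303,193) to (371,194). The red look-alike is to the left at about (185,270), so I'll narrow the jaws to clear it.

```bash
python3 - <<'E'
from h import *
import json
p=json.load(open("w1.json")); t=json.load(open("cams.json"))["top"]
r=np.array([plane(p,*c,.098,True) for c in((338,213),(338,277),(307,245),(370,245))]); print(r.mean(0),np.linalg.norm(r[2]-r[3]),np.linalg.norm(r[0]-r[1]))
a,b=plane(p,303,193,.028,True),plane(p,371,194,.028,True); d=b-a; L=np.linalg.norm(d); n=np.array([d[1],-d[0],0])/L
print(a,b,L,np.degrees(np.arctan2(d[1],d[0])),"centre",(a+b)/2+.032*n)
e=[plane(p,339,203,.09,True),plane(p,337,285,.09,True)]; print("ears",np.linalg.norm(e[0]-e[1]),np.mean(e,0))
print("tri rim",tri(ray(p,338,245,True),ray(t,190+131/3.05,220+75/3.05)))
print("red rim",plane(p,180,279,.098,True))
E
python3 go.py .602 .2405 .082 -28
```

```text
[0.60602675 0.24395968 0.098     ] 0.04740690527470182 0.04983999869247845
[0.59255687 0.28601775 0.028     ] [0.64769383 0.25646901 0.028     ] 0.06255567461835426 -28.187531239816096 centre [0.60500986 0.24303838 0.028     ]
ears 0.06579708072573433 [0.60505302 0.24221208 0.09      ]
tri rim (array([0.60320049, 0.24177536, 0.08321415]), np.float64(0.003174316972798031))
red rim [0.47821949 0.27802955 0.098     ]
t 2.65 pos [0.5997 0.2489 0.2354] yang -28.1 shift units [-0.12  0.22  3.83] turn units -0.01 j [-0.15  0.55 -0.5   1.48  0.26  1.2  -1.18] w 1.003 F [-0.1  0.2  0.1]
```

```bash
python3 go.py .605 .2425 .088 -28.2; python3 -m jog '[66,-0.07,0.19,0.6,0, 66,0,0,0.8,0, 66,0,0,0.6,0, 66,0,0,0,0]'; python3 go.py .605 .2425 .088 -28.2
```

```text
t 2.65 pos [0.5997 0.2489 0.2354] yang -28.1 shift units [-0.04  0.26  3.68] turn units 0.02 j [-0.15  0.55 -0.5   1.48  0.26  1.2  -1.18] w 1.003 F [-0.1  0.2  0.1]
clock: 2.98
position: [0.6049, 0.2428, 0.1544]
ee_rot: [-2.699, -1.587, 0.022]
force: [-0.9, -0.8, -1.5]
width: 0.766
t 2.9833 pos [0.6049 0.2428 0.1544] yang -29.1 shift units [0.01 0.03 1.66] turn units -0.15 j [-0.16  0.62 -0.47  1.57  0.3   1.04 -1.22] w 0.766 F [-0.9 -0.8 -1.5]
```

```bash
python3 -m jog '[66,0,0.03,0.5,-0.1, 66,0,0,0.5,0, 66,0,0,0.4,0, 66,0,0,0.25,0, 66,0,0,0,0]'; python3 go.py .605 .2425 .088 -28.2;  python3 -m jog '[40,0,0,0,0,40,0,0,0,0,40,0,0,0,0,40,0,0,0,0,40,0,0,0,0,40,0,0,0,0]' 25; python3 go.py .605 .2425 .088 -28.2
```

```text
clock: 3.4
position: [0.6063, 0.2427, 0.0899]
ee_rot: [-2.703, -1.581, 0.019]
force: [-0.3, -1.3, 1.1]
width: 0.718
t 3.4 pos [0.6063 0.2427 0.0899] yang -29.4 shift units [-0.02 -0.03  0.05] turn units -0.19 j [-0.17  0.69 -0.45  1.62  0.34  0.92 -1.25] w 0.718 F [-0.3 -1.3  1.1]
clock: 3.9
position: [0.6082, 0.2441, 0.0952]
ee_rot: [-2.707, -1.577, 0.011]
force: [0.5, -0.2, -2.5]
width: 0.496
t 3.9 pos [0.6082 0.2441 0.0952] yang -29.6 shift units [-0.08 -0.05  0.18] turn units -0.23 j [-0.17  0.69 -0.45  1.62  0.34  0.93 -1.26] w 0.496 F [ 0.5 -0.2 -2.5]
```

```bash
python3 -m jog '[40,0,0,-0.3,0,40,0,0,-0.6,0,40,0,0,-0.9,0,40,0,0,-0.9,0,40,0,0,-0.9,0,40,0,0,-0.5,0,40,0,0,0,0]'; python3 go.py .5216 -.133 .25 1.6
python3 - <<'E'
from h import *
snap("wrist","pics/w2.png")
E
```

```text
clock: 4.48
position: [0.6077, 0.2422, 0.2688]
ee_rot: [-2.705, -1.577, 0.02]
force: [1.2, 1.2, -1.7]
width: 0.5
t 4.4833 pos [0.6077 0.2422 0.2688] yang -29.5 shift units [-9.22  2.75  0.48] turn units -5.18 j [-0.14  0.53 -0.5   1.42  0.24  1.26 -1.18] w 0.5 F [ 1.2  1.2 -1.7]
```

View pics/w2.png

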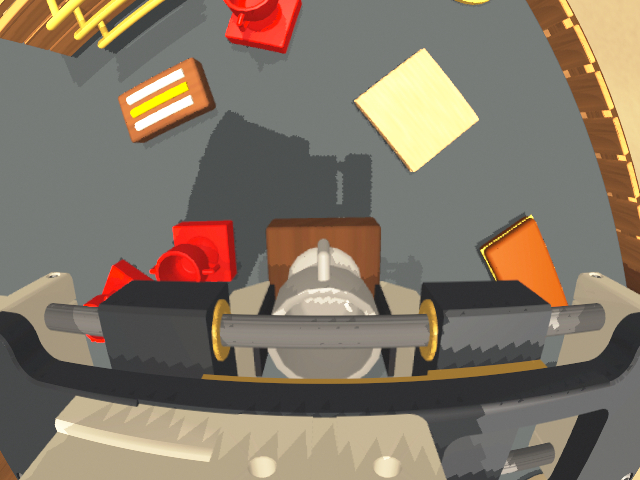

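The trophy is held upright and square in the jaws, with its plinth edge at (267,220)–(381,218). Carrying it to the bay.

```bash
python3 -m jog '[40,-0.4,0.1,0,0,40,-0.8,0.24,0,0,40,-0.92,0.27,0,0,40,-0.92,0.27,0,0,40,-0.92,0.27,0,0,40,-0.92,0.27,0,0,40,-0.92,0.27,0,0,40,-0.92,0.27,0,0,40,-0.8,0.24,0,0,40,-0.4,0.1,0,0,40,0,0,0,0,40,0,0,0,-1,40,0,0,0,-1,40,0,0,0,-1,40,0,0,0,-1,40,0,0,0,-1,40,0,0,0,0]'; python3 go.py .5216 -.133 .25 1.6
```

```text
clock: 5.95
position: [0.5119, -0.0926, 0.2432]
ee_rot: [-2.152, -2.228, 0.053]
force: [-0.0, 0.2, -3.3]
width: 0.499
t 5.95 pos [ 0.5119 -0.0926  0.2432] yang 2.0 shift units [-1.02  0.2  -0.19] turn units 0.07 j [ 0.51  0.37 -0.57  1.76  0.21  1.13 -0.09] w 0.499 F [-0.   0.2 -3.3]
```

```bash
sed -i '$a print("toolz",M[:,2].round(4))' go.py; python3 -m jog '[40,-0.6,0.1,-0.1,0,40,-0.42,0.1,-0.1,0,40,0,0,0,0,40,0,0,0,0]'; python3 go.py .5216 -.133 .25 1.6
python3 - <<'E'
from h import *
import json
p,im=snap("wrist","pics/w3.png"); json.dump({k:np.array(v).tolist() for k,v in p.items()},open("w3.json","w"))
E
```

```text
clock: 6.28
position: [0.5202, -0.1305, 0.2469]
ee_rot: [-2.155, -2.215, 0.056]
force: [-0.6, 1.7, -3.2]
width: 0.497
t 6.2833 pos [ 0.5202 -0.1305  0.2469] yang 1.6 shift units [-0.06  0.03 -0.08] turn units -0.0 j [ 0.55  0.39 -0.55  1.71  0.21  1.16 -0.03] w 0.497 F [-0.6  1.7 -3.2]
toolz [-0.0612  0.0095 -0.9981]
```

View pics/w3.png

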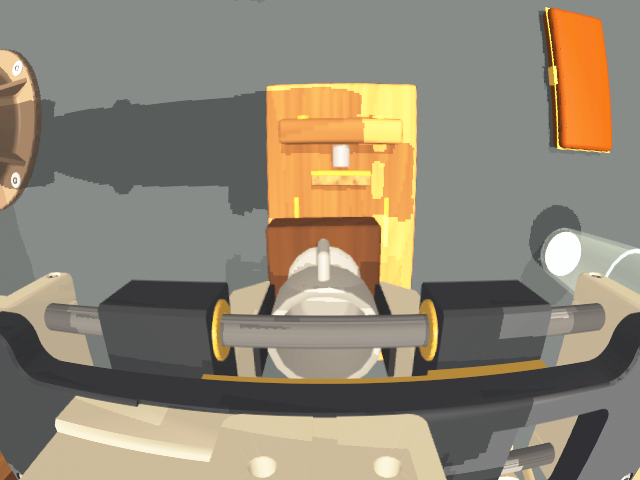

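Over the stand, the brass lines show at (297,207) and (386,207), the cork pad at (312–370, 172–185) and the fence at (340,130). The held plinth edge is at v≈220.

Run:
```python
from h import *
import json
p=json.load(open("w3.json")); print("cam",np.round(p["xyz"],3))
f=lambda u,v,z:plane(p,u,v,z,True).round(4)
bay=np.array([.5215,-.129]); c,s=np.cos(np.radians(1.6)),np.sin(np.radians(1.6))
for n,u,v,z in(("lineL",297,198,.012),("lineR",386,198,.012),("pad172 z40",341,172,.04),("pad177",341,178,.04),("pad185 z40",341,185,.04),("pad185 z18",341,185,.018),("padL",312,178,.04),("padR",370,178,.04),("fence back top",340,120,.052),("fence front bottom of strip",340,143,.052),("boardTL",267,86,.012),("boardTR",415,86,.012)):
    q=f(u,v,z); d=q[:2]-bay; print(n,q[:2],"bayframe",(np.array([c*d[0]+s*d[1],-s*d[0]+c*d[1]])*1000).round(1))
o=observe();M=R.from_rotvec(o["ee_rot"]).as_matrix()
for L in(.09,.095): print("underside centre",(o["position"]+M[:,2]*L).round(4))
```

```text
cam [ 0.527 -0.063  0.38 ]
lineL [ 0.4782 -0.106 ] bayframe [-42.6  24.2]
lineR [ 0.567  -0.1025] bayframe [46.2 25.2]
pad172 z40 [ 0.5217 -0.0774] bayframe [ 1.6 51.6]
pad177 [ 0.5219 -0.0829] bayframe [ 1.7 46.1]
pad185 z40 [ 0.5222 -0.0893] bayframe [ 1.8 39.7]
pad185 z18 [ 0.5218 -0.0911] bayframe [ 1.4 37.9]
padL [ 0.4954 -0.0838] bayframe [-24.8  45.9]
padR [ 0.5484 -0.0818] bayframe [28.2 46.4]
fence back top [ 0.5196 -0.0309] bayframe [ 0.8 98.1]
fence front bottom of strip [ 0.5202 -0.0513] bayframe [ 0.9 77.7]
boardTL [0.4451 0.0073] bayframe [-72.6 138.4]
boardTR [0.5917 0.0118] bayframe [ 74.1 138.8]
underside centre [ 0.5146 -0.1298  0.1571]
underside centre [ 0.5143 -0.1297  0.1521]
```

Fence face at +77.7 mm (expected 78) and pad front at about +40 mm, so y is confirmed; x shifts by about +1.5 mm. Lowering.

```bash
python3 go.py .5287 -.1335 .118 1.6; python3 -m jog '[40,-0.05,0.28,0.4,0,40,0,0.08,0.8,0,40,0,0.05,0.8,0,40,0,0.05,0.6,0,40,0,0,0.3,0,40,0,0,0,0]'; python3 go.py .5287 -.1335 .112 1.6
```

```text
t 6.3333 pos [ 0.5202 -0.1306  0.2469] yang 1.6 shift units [-0.11  0.41  3.2 ] turn units 0.0 j [ 0.55  0.39 -0.55  1.71  0.21  1.16 -0.03] w 0.494 F [-0.1  0.3 -2.4]
toolz [-0.0612  0.0092 -0.9981]
clock: 6.83
position: [0.5321, -0.1236, 0.1257]
ee_rot: [-2.159, -2.212, 0.051]
force: [-1.0, -0.3, -2.4]
width: 0.497
t 6.8333 pos [ 0.5321 -0.1236  0.1257] yang 1.4 shift units [-0.25 -0.07  0.34] turn units -0.03 j [ 0.5   0.53 -0.51  1.83  0.31  0.92 -0.13] w 0.497 F [-1.  -0.3 -2.4]
toolz [-0.0584  0.0113 -0.9982]
```

```bash
python3 -m jog '[40,-0.28,-0.05,0,0,40,0,-0.05,0.15,0,40,0,0,0,0]'; python3 go.py .5287 -.1335 .110 1.6
```

```text
clock: 7.08
position: [0.5277, -0.1335, 0.1201]
ee_rot: [-2.158, -2.213, 0.05]
force: [0.1, 0.1, -3.2]
width: 0.497
t 7.0833 pos [ 0.5277 -0.1335  0.1201] yang 1.5 shift units [-0.    0.04  0.25] turn units -0.02 j [ 0.51  0.54 -0.51  1.84  0.31  0.91 -0.12] w 0.497 F [ 0.1  0.1 -3.2]
toolz [-0.0589  0.0123 -0.9982]
```

```bash
python3 -m jog '[40,0,0,0.15,0,40,0,0,0.1,0,40,0,0,0,0]'; python3 go.py .5287 -.1335 .107 1.6;  python3 -m jog '[40,-0.02,0.02,0.1,0,40,0,0,0,0]'; python3 go.py .5287 -.1335 .107 1.6
```

```text
clock: 7.33
position: [0.5284, -0.1341, 0.1115]
ee_rot: [-2.163, -2.213, 0.047]
force: [0.0, 0.2, -2.6]
width: 0.501
t 7.3333 pos [ 0.5284 -0.1341  0.1115] yang 1.3 shift units [0.01 0.01 0.11] turn units -0.04 j [ 0.51  0.55 -0.5   1.85  0.32  0.89 -0.12] w 0.501 F [ 0.   0.2 -2.6]
toolz [-0.0546  0.0111 -0.9984]
clock: 7.5
position: [0.5295, -0.1349, 0.1077]
ee_rot: [-2.164, -2.214, 0.046]
force: [-0.6, 0.3, -2.5]
width: 0.493
t 7.5 pos [ 0.5295 -0.1349  0.1077] yang 1.3 shift units [ 0.03 -0.02  0.02] turn units -0.04 j [ 0.51  0.55 -0.5   1.85  0.32  0.88 -0.13] w 0.493 F [-0.6  0.3 -2.5]
toolz [-0.0532  0.0108 -0.9985]
```

```bash
python3 -m jog '[40,0.02,-0.01,0.07,0,40,0,0,0,0]';python3 -m jog '[40,0,0,0.06,0,40,0,0,0,0]';python3 -m jog '[40,0,0,0.06,0,40,0,0,0,0]'; python3 go.py .5287 -.1335 .107 1.6
```

```text
clock: 7.67
position: [0.5294, -0.1332, 0.1064]
ee_rot: [-2.164, -2.215, 0.045]
force: [0.4, -0.2, -2.7]
width: 0.498
clock: 7.83
position: [0.5298, -0.1327, 0.1061]
ee_rot: [-2.164, -2.216, 0.044]
force: [0.3, 0.1, -3.0]
width: 0.497
clock: 8.0
position: [0.5301, -0.1325, 0.1057]
ee_rot: [-2.165, -2.218, 0.044]
force: [-0.4, -0.4, -3.3]
width: 0.495
t 8.0 pos [ 0.5301 -0.1325  0.1057] yang 1.4 shift units [-0.02 -0.04 -0.03] turn units -0.04 j [ 0.5   0.55 -0.5   1.85  0.33  0.87 -0.13] w 0.495 F [-0.4 -0.4 -3.3]
toolz [-0.0498  0.0085 -0.9987]
```

```bash
python3 -m jog '[40,-0.02,-0.04,0.12,0,40,0,0,0,0]';python3 -m jog '[40,0,-0.02,0.12,0,40,0,0,0,0]'; python3 -m jog '[40,0,-0.02,0.12,0,40,0,0,0,0]'; python3 go.py .5280 -.1335 .107 1.6
```

```text
clock: 8.17
position: [0.5293, -0.1328, 0.1033]
ee_rot: [-2.167, -2.22, 0.042]
force: [0.2, -0.4, -2.2]
width: 0.505
clock: 8.33
position: [0.5296, -0.1328, 0.1007]
ee_rot: [-2.169, -2.223, 0.04]
force: [-0.3, 0.5, -2.9]
width: 0.498
clock: 8.5
position: [0.5298, -0.1329, 0.0979]
ee_rot: [-2.172, -2.225, 0.039]
force: [0.7, 0.6, -2.0]
width: 0.499
t 8.5 pos [ 0.5298 -0.1329  0.0979] yang 1.4 shift units [-0.01 -0.05 -0.23] turn units -0.03 j [ 0.5   0.56 -0.49  1.87  0.34  0.84 -0.15] w 0.499 F [ 0.7  0.6 -2. ]
toolz [-0.04    0.0044 -0.9992]
```

Run:
```python
from h import *
p,im=snap("scene","pics/s2.png"); c=cv2.resize(im[190:350,170:370],None,fx=3.75,fy=3.75,interpolation=2); cv2.imwrite("pics/s2c.png",c[:,:,::-1])
```

```text
(no output)
```

View pics/s2c.png

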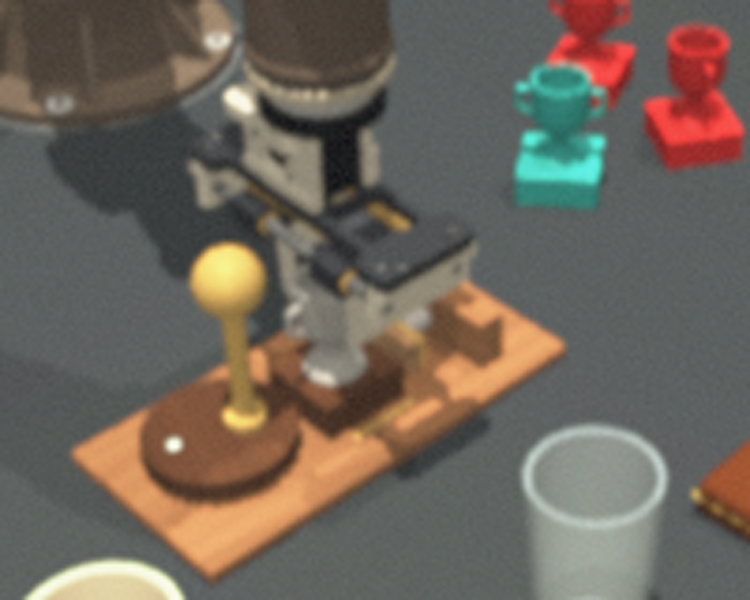

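The picture shows the trophy in the bay, very close to the board, with nothing fouling. The plinth's near corner is at (335,430) in the crop. I'll lower it until it touches.

```bash
python3 -m jog '[40,0,-0.04,0.1,0,40,0,0,0,0]';python3 -m jog '[40,0,-0.02,0.1,0,40,0,0,0,0]'; python3 go.py .5280 -.1335 .107 1.6
```

```text
clock: 8.72
position: [0.5295, -0.1329, 0.0955]
ee_rot: [-2.174, -2.228, 0.036]
force: [-0.4, -0.1, -3.3]
width: 0.499
clock: 8.88
position: [0.53, -0.1329, 0.0933]
ee_rot: [-2.176, -2.23, 0.033]
force: [0.5, -0.2, -2.7]
width: 0.5
t 8.8833 pos [ 0.53   -0.1329  0.0933] yang 1.4 shift units [-0.01 -0.06 -0.34] turn units -0.03 j [ 0.49  0.56 -0.49  1.88  0.35  0.82 -0.15] w 0.5 F [ 0.5 -0.2 -2.7]
toolz [-0.0329  0.0023 -0.9995]
```

Run:
```python
from h import *
import json
p=json.load(open("w3.json"))
for z in np.arange(.15,.22,.005):
    a,b=plane(p,267,220,z,True),plane(p,381,218,z,True); print(round(z,3),np.linalg.norm(a-b).round(4),((a+b)/2).round(4))
p=camera_params("wrist"); im=get_image("wrist"); cv2.imwrite("pics/w4.png",im[:,:,::-1]); json.dump({k:np.array(v).tolist() for k,v in p.items()},open("w4.json","w"))
```

```text
0.15 0.0724 [ 0.5134 -0.1025  0.15  ]
0.155 0.0709 [ 0.5137 -0.1016  0.155 ]
0.16 0.0693 [ 0.514  -0.1008  0.16  ]
0.165 0.0677 [ 0.5143 -0.0999  0.165 ]
0.17 0.0662 [ 0.5146 -0.099   0.17  ]
0.175 0.0646 [ 0.5149 -0.0982  0.175 ]
0.18 0.063 [ 0.5152 -0.0973  0.18  ]
0.185 0.0614 [ 0.5155 -0.0965  0.185 ]
0.19 0.0599 [ 0.5157 -0.0956  0.19  ]
0.195 0.0583 [ 0.516  -0.0947  0.195 ]
0.2 0.0567 [ 0.5163 -0.0939  0.2   ]
0.205 0.0551 [ 0.5166 -0.093   0.205 ]
0.21 0.0536 [ 0.5169 -0.0922  0.21  ]
0.215 0.052 [ 0.5172 -0.0913  0.215 ]
0.22 0.0504 [ 0.5175 -0.0905  0.22  ]
```

View pics/w4.png

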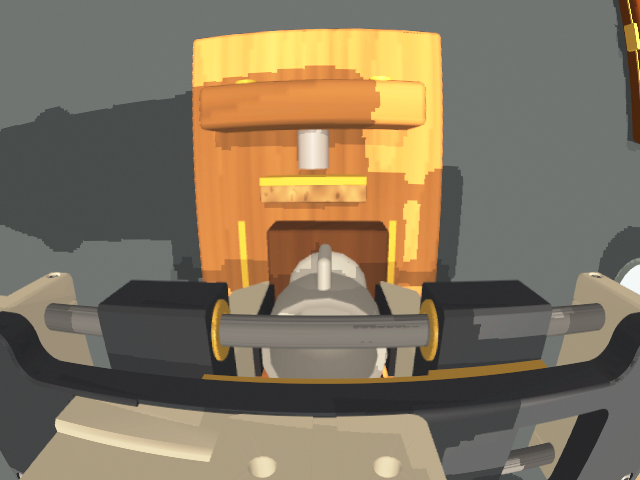

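Run:
```python
from h import *
import json
p=json.load(open("w4.json")); f=lambda u,v,z:plane(p,u,v,z,True)
print("cam",np.round(p["xyz"],3))
for z in(.02,.03,.04,.045,.05):
    a,b=f(268,228,z),f(388,228,z); print(z,np.linalg.norm(a-b).round(4),((a+b)/2).round(4),np.degrees(np.arctan2(*(b-a)[1::-1])).round(2))
print("edge mid at v222",f(328,222,.04),"lines",f(240,222,.012),f(392,222,.012),np.linalg.norm(f(240,222,.012)-f(392,222,.012)))
print("pad",f(313,186,.04),f(313,201,.04), np.linalg.norm(f(260,187,.04)-f(367,187,.04)))
o=observe();print(o["position"],o["force"],o["ft_torque"])
```

```text
cam [ 0.533 -0.064  0.226]
0.02 0.0685 [ 0.5294 -0.1064  0.02  ] 1.86
0.03 0.0652 [ 0.5296 -0.1044  0.03  ] 1.86
0.04 0.0619 [ 0.5297 -0.1023  0.04  ] 1.86
0.045 0.0602 [ 0.5298 -0.1013  0.045 ] 1.86
0.05 0.0586 [ 0.5299 -0.1003  0.05  ] 1.86
edge mid at v222 [ 0.52978325 -0.09927677  0.04      ] lines [ 0.47643928 -0.10593546  0.012     ] [ 0.56698324 -0.10316744  0.012     ] 0.09058625875944516
pad [ 0.52176051 -0.08109331  0.04      ] [ 0.52191859 -0.08871057  0.04      ] 0.05416383004483422
[ 0.53002973 -0.13292571  0.09299997] [ 0.53577705  0.91101955 -0.31900961] [ 0.0829188  -0.14994918  0.04209923]
```

The plinth top measures about 38–40 mm and the tool load has dropped to about zero, so it's seated. It sits about 7 mm towards +x, so I'll nudge it and release.

```bash
python3 -m jog '[40,0,-0.17,-0.05,0,40,0,0,0,0]'; python3 go.py .5240 -.1335 .092 1.6; python3 -m jog '[40,0,0,0.08,0,40,0,0,0,0]';python3 go.py .5240 -.1335 .092 1.6; python3 -c "
from h import *
print(observe()['ft_torque'])"
```

```text
clock: 9.1
position: [0.5221, -0.133, 0.0938]
ee_rot: [-2.175, -2.229, 0.034]
force: [0.2, 0.1, -3.2]
width: 0.497
t 9.1 pos [ 0.5221 -0.133   0.0938] yang 1.4 shift units [-0.01  0.05  0.04] turn units -0.03 j [ 0.5   0.55 -0.49  1.89  0.34  0.81 -0.15] w 0.497 F [ 0.2  0.1 -3.2]
toolz [-0.0347  0.0033 -0.9994]
clock: 9.27
position: [0.5222, -0.133, 0.0917]
ee_rot: [-2.176, -2.23, 0.033]
force: [0.0, -0.2, -2.9]
width: 0.504
t 9.2667 pos [ 0.5222 -0.133   0.0917] yang 1.4 shift units [-0.01  0.04 -0.01] turn units -0.03 j [ 0.5   0.55 -0.49  1.9   0.35  0.81 -0.15] w 0.504 F [ 0.  -0.2 -2.9]
toolz [-0.0334  0.0027 -0.9994]
[ 0.06844198 -0.1413013   0.04741885]
```

```bash
for i in 1 2 3; do python3 -m jog '[40,0,0,0.08,0,40,0,0,0,0]' | grep -E "pos|force"; done; python3 go.py .5240 -.1335 .092 1.6
```

```text
position: [0.5228, -0.1331, 0.0905]
force: [0.5, -0.5, -3.2]
position: [0.5233, -0.1332, 0.089]
force: [0.5, 0.3, -3.1]
position: [0.5236, -0.1333, 0.0874]
force: [-0.2, 0.6, -2.7]
t 9.7667 pos [ 0.5236 -0.1333  0.0874] yang 1.4 shift units [-0.    0.01 -0.12] turn units -0.04 j [ 0.49  0.56 -0.48  1.9   0.36  0.79 -0.16] w 0.497 F [-0.2  0.6 -2.7]
toolz [-0.0277 -0.0011 -0.9996]
```

The plinth's image relative to the gripper changed between w3 and w4 (114 px to 121 px wide). So the trophy has slid up in the pads, which means it is bearing on the board, and each row's re-targeting relaxes the force. Releasing.

```bash
python3 -m jog '[70,0,0,0,0,70,0,0,0,0,70,0,0,0,0,70,0,0,0,0]'; python3 go.py .524 -.1335 .25 1.6; python3 -m jog '[70,0,0,-0.5,0,70,0,0,-0.9,0,70,0,0,-0.9,0,70,0,0,-0.9,0,70,0,0,-0.9,0,70,0,0,0,0]'; python3 go.py .524 -.204 .25 1.6
python3 - <<'E'
from h import *
import json
p,im=snap("wrist","pics/w5.png");json.dump({k:np.array(v).tolist() for k,v in p.items()},open("w5.json","w"))
p2,im2=snap("scene","pics/s3.png")
o=np.zeros((600,800,3),np.uint8); o[:420,:560]=cv2.resize(im,(560,420)); c=cv2.resize(im2[220:340,190:330],None,fx=2.5,fy=2.5,interpolation=2); o[300:600,450:800]=c
cv2.imwrite("pics/c5.png",o[:,:,::-1])
E
```

```text
clock: 10.1
position: [0.523, -0.1335, 0.0856]
ee_rot: [-2.181, -2.233, 0.032]
force: [0.3, -0.2, 0.0]
width: 0.734
t 10.1 pos [ 0.523  -0.1335  0.0856] yang 1.3 shift units [ 0.   -0.09 -4.11] turn units -0.04 j [ 0.49  0.56 -0.48  1.9   0.36  0.79 -0.16] w 0.734 F [ 0.3 -0.2  0. ]
toolz [-2.890e-02 -4.000e-04 -9.996e-01]
clock: 10.6
position: [0.5258, -0.133, 0.2518]
ee_rot: [-2.173, -2.227, 0.037]
force: [2.6, -0.1, 0.6]
width: 0.76
t 10.6 pos [ 0.5258 -0.133   0.2518] yang 1.4 shift units [-1.77 -0.09  0.04] turn units -0.03 j [ 0.56  0.38 -0.56  1.71  0.21  1.15 -0.03] w 0.76 F [ 2.6 -0.1  0.6]
toolz [-0.0385  0.0039 -0.9993]
```

View pics/c5.png

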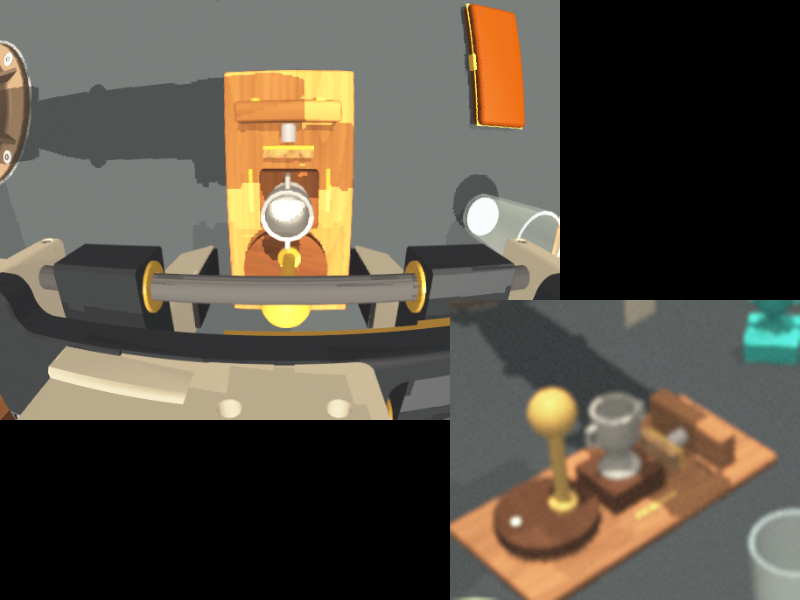

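The trophy stands upright in the bay, rim at composite (287,212), centred between the brass lines and clear of the pad. Going to the ball with a pre-turn counter-clockwise.

```bash
python3 -m jog '[91.8,-0.8,-0.05,0,0,91.8,-0.8,-0.04,0,0,91.8,-0.17,0,0,0,91.8,0,0,0,-1,91.8,0,0,0,-1,91.8,0,0,0,-1,91.8,0,0,0,-1,91.8,0,0,0,-1,91.8,0,0,0,-1,91.8,0,0,0,-1,91.8,0,0,0,-1,91.8,0,0,0,-1,91.8,0,0,0,-1,91.8,0,0,0,0]'; python3 go.py .5245 -.204 .19 60
python3 - <<'E'
from h import *
import json
p=camera_params("wrist");im=get_image("wrist");h=cv2.cvtColor(im,cv2.COLOR_RGB2HSV)
cv2.imwrite("pics/w6.png",im[:,:,::-1]);json.dump({k:np.array(v).tolist() for k,v in p.items()},open("w6.json","w"))
t=np.array([.5245,-.204,.140]);Rm=rot(p["orientation"]);d=Rm.T@(t-np.array(p["xyz"]));a=np.arctan2(np.hypot(d[0],d[1]),d[2]);K=np.array(p["intrinsics"])
print("predicted ball px",K[:2,2]+K[0,0]*a*d[:2]/np.hypot(d[0],d[1]))
E
```

```text
clock: 11.87
position: [0.5092, -0.2047, 0.2196]
ee_rot: [-0.678, -2.983, -0.0]
force: [0.2, 1.0, -0.1]
width: 0.994
t 11.8667 pos [ 0.5092 -0.2047  0.2196] yang 64.4 shift units [-0.4   0.19  0.71] turn units 0.74 j [ 0.82  0.5  -0.77  1.69  0.36  1.19  1.07] w 0.994 F [ 0.2  1.  -0.1]
toolz [-0.0805  0.0185 -0.9966]
predicted ball px [336.79166471 298.72827527]
```

View pics/w6.png

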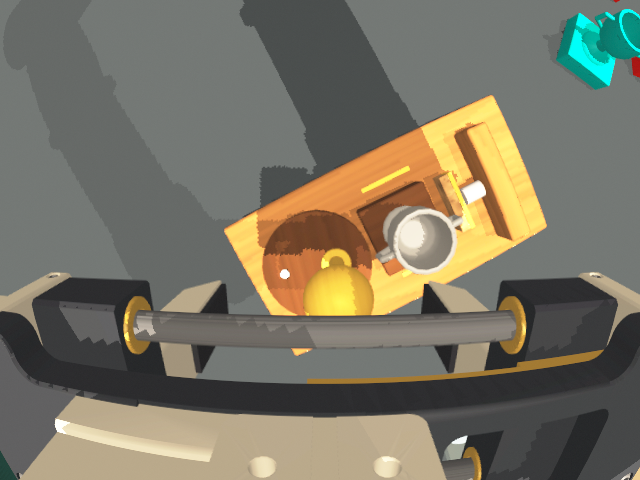

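The ball is at (339,297), against a prediction of (337,299), so its position is confirmed to about 1 mm. The white cam mark is at (284,273).

```bash
python3 -m jog '[91.8,-0.34,0.17,0,0,91.8,-0.06,0.02,0.3,0,91.8,0,0,0.3,0,91.8,0,0,0,0]'; python3 go.py .525 -.204 .146 60
```

```text
clock: 12.25
position: [0.5232, -0.2038, 0.1889]
ee_rot: [-0.707, -2.971, -0.001]
force: [-1.0, 0.2, -0.7]
width: 1.002
t 12.25 pos [ 0.5232 -0.2038  0.1889] yang 63.3 shift units [-0.13  0.04  1.06] turn units 0.55 j [ 0.78  0.55 -0.75  1.69  0.39  1.15  1.02] w 1.002 F [-1.   0.2 -0.7]
toolz [-0.0852  0.0209 -0.9961]
```

```bash
python3 -m jog '[91.8,-0.13,0.04,0.4,0,91.8,0,0,0.4,0,91.8,0,0,0.2,0,91.8,0,0,0,0]'; python3 go.py .525 -.204 .146 60
```

```text
clock: 12.58
position: [0.523, -0.2033, 0.1449]
ee_rot: [-0.718, -2.964, -0.0]
force: [-0.7, -1.2, 0.5]
width: 1.0
t 12.5833 pos [ 0.523  -0.2033  0.1449] yang 62.8 shift units [-0.05  0.01 -0.03] turn units 0.47 j [ 0.76  0.6  -0.72  1.74  0.43  1.07  0.98] w 1.0 F [-0.7 -1.2  0.5]
toolz [-0.089   0.0217 -0.9958]
```

```bash
python3 -m jog '[30,-0.05,0,0,0,30,0,0,0,0,30,0,0,0,0,30,0,0,0,0,30,0,0,0,0,30,0,0,0,0,30,0,0,0,0]' 58; python3 go.py .525 -.204 .146 60; python3 -c "
from h import *
print(observe()['ft_torque'])"
```

```text
clock: 13.17
position: [0.5258, -0.2044, 0.1476]
ee_rot: [-0.722, -2.966, 0.001]
force: [0.6, 0.9, 0.6]
width: 0.542
t 13.1667 pos [ 0.5258 -0.2044  0.1476] yang 62.7 shift units [0.02 0.   0.04] turn units 0.45 j [ 0.76  0.6  -0.72  1.73  0.43  1.07  0.98] w 0.542 F [0.6 0.9 0.6]
toolz [-0.0861  0.0205 -0.9961]
[ 0.03464167 -0.25226693 -0.00878461]
```

```bash
python3 -m jog '[30,0.02,0,0.06,0,30,0,0,0,0,30,0,0,0,0]'
cat > tq.py <<'E'
from h import *
o=observe();M=R.from_rotvec(o["ee_rot"]).as_matrix();t=o["ft_torque"]
print("t",round(o["clock"],2),"pos",o["position"].round(4),"yang",np.degrees(np.arctan2(M[1,1],M[0,1])).round(1),"tq",t.round(3),"about toolz",round(float(t@M[:,2]),3),"F",o["force"].round(1),"w",round(o["width"],3),"j7",o["joints"][6].round(2),"tz",M[:,2].round(3))
E
python3 tq.py
```

```text
clock: 13.42
position: [0.5253, -0.2044, 0.146]
ee_rot: [-0.724, -2.968, 0.002]
force: [0.6, -0.3, -0.0]
width: 0.459
t 13.42 pos [ 0.5253 -0.2044  0.146 ] yang 62.7 tq [ 0.175 -0.33   0.068] about toolz -0.089 F [ 0.6 -0.3 -0. ] w 0.459 j7 0.98 tz [-0.084  0.019 -0.996]
```

```bash
for i in 1 2 3; do python3 -m jog '[30,0,0,0,0.6,30,0,0,0,0.6,30,0,0,0,0.6]' >/dev/null; python3 tq.py; done
```

```text
t 13.67 pos [ 0.5254 -0.2044  0.146 ] yang 51.6 tq [ 0.903 -0.706  0.051] about toolz -0.141 F [-1.6 -0.9  2.5] w 0.46 j7 0.81 tz [-0.084  0.021 -0.996]
t 13.92 pos [ 0.5255 -0.2044  0.1456] yang 40.2 tq [ 0.509 -0.699  0.085] about toolz -0.142 F [-1.8 -1.1 -0.2] w 0.461 j7 0.64 tz [-0.083  0.022 -0.996]
t 14.17 pos [ 0.5255 -0.2045  0.1454] yang 28.8 tq [ 0.514 -0.846  0.155] about toolz -0.216 F [-2.  -1.5  2.6] w 0.457 j7 0.47 tz [-0.082  0.022 -0.996]
```

```bash
for i in 1 2 3 4; do python3 -m jog '[30,0,0,0,0.4,30,0,0,0,0.4,30,0,0,0,0.4]' >/dev/null; python3 tq.py; done
```

```text
t 14.42 pos [ 0.5255 -0.2045  0.1452] yang 21.1 tq [ 0.383 -0.619  0.149] about toolz -0.194 F [-2.4 -0.8  2.4] w 0.458 j7 0.35 tz [-0.081  0.023 -0.996]
t 14.67 pos [ 0.5255 -0.2044  0.1454] yang 13.6 tq [ 0.171 -0.811  0.122] about toolz -0.154 F [-1.4 -0.3  0.5] w 0.456 j7 0.24 tz [-0.08   0.023 -0.997]
t 14.92 pos [ 0.5255 -0.2044  0.1455] yang 6.0 tq [ 0.061 -0.742  0.181] about toolz -0.202 F [-1.5 -1.4  0.6] w 0.457 j7 0.13 tz [-0.079  0.023 -0.997]
t 15.17 pos [ 0.5255 -0.2044  0.1456] yang -1.6 tq [ 0.143 -0.494  0.195] about toolz -0.217 F [-2.1  0.3  2.9] w 0.461 j7 0.01 tz [-0.079  0.023 -0.997]
```

```bash
for i in 1 2 3 4 5 6; do python3 -m jog '[30,0,0,0,0.3,30,0,0,0,0.3]' >/dev/null; python3 tq.py | cut -c1-125; done
cat > mark.py <<'E'
from h import *
import json
C=json.load(open("cams.json"))["scene"]; im=get_image("scene"); h=cv2.cvtColor(im,cv2.COLOR_RGB2HSV)
m=cv2.inRange(h,(0,0,150),(180,70,255)); m[:280]=0;m[345:]=0;m[:,:190]=0;m[:,262:]=0
n,l,s,c=cv2.connectedComponentsWithStats(m)
ft=np.array([.5246,-.204])
for k in range(1,n):
    if 3<=s[k,4]<80:
        q=plane(C,*c[k],.032)[:2]-ft; print(s[k,4],c[k].round(1),"r",np.linalg.norm(q).round(4),"ang",np.degrees(np.arctan2(q[1],q[0])).round(1))
E
python3 mark.py
python3 - <<'E'
from h import *
import json
C=json.load(open("cams.json"))["scene"]; q=plane(C,216.4,308.7,.032)[:2]-np.array([.5246,-.204]); print("start mark",np.linalg.norm(q),np.degrees(np.arctan2(q[1],q[0])))
E
```

```text
t 15.33 pos [ 0.5255 -0.2044  0.1455] yang -5.4 tq [-0.106 -0.602  0.153] about toolz -0.158 F [-0.8 -0.5 -0.2] w 0.46 j7 -0.
t 15.5 pos [ 0.5255 -0.2044  0.1455] yang -9.2 tq [ 0.038 -0.508  0.114] about toolz -0.128 F [-1.6 -0.1  1.7] w 0.461 j7 -0.
t 15.67 pos [ 0.5256 -0.2043  0.1455] yang -12.9 tq [-0.054 -0.354  0.161] about toolz -0.164 F [-1.1 -0.3  1.3] w 0.457 j7 -
t 15.83 pos [ 0.5256 -0.2044  0.1455] yang -16.7 tq [-0.054 -0.458  0.175] about toolz -0.18 F [-0.7 -0.8  0.7] w 0.459 j7 -0
t 16.0 pos [ 0.5256 -0.2043  0.1455] yang -20.4 tq [ 0.028 -0.268  0.384] about toolz -0.391 F [-0.4 -1.7  1.2] w 0.46 j7 -0.
t 16.17 pos [ 0.5256 -0.2043  0.1456] yang -24.1 tq [-0.087 -0.137  0.583] about toolz -0.577 F [-1.7 -1.1  1.7] w 0.458 j7 -
4 [225.5 290.5] r 0.0511 ang 171.9
start mark 0.04662753073137759 -103.05821143772496
```

```bash
python3 tq.py; python3 -m jog '[30,0,0,0,0]' >/dev/null; python3 tq.py; python3 -m jog '[30,0,0,0,0]' >/dev/null; python3 tq.py
```

```text
t 16.22 pos [ 0.5256 -0.2044  0.1455] yang -24.3 tq [ 0.005 -0.145  0.3  ] about toolz -0.302 F [-0.6 -2.1  1.3] w 0.457 j7 -0.33 tz [-0.076  0.021 -0.997]
t 16.3 pos [ 0.5256 -0.2043  0.1456] yang -24.2 tq [-0.043 -0.16   0.433] about toolz -0.431 F [-0.1 -0.6  0.6] w 0.457 j7 -0.33 tz [-0.076  0.021 -0.997]
t 16.38 pos [ 0.5256 -0.2043  0.1455] yang -24.2 tq [-0.038 -0.121  0.325] about toolz -0.324 F [ 0.4 -0.9  2. ] w 0.459 j7 -0.33 tz [-0.076  0.02  -0.997]
```

Readings while turning rose from a free level of about 0.15 to 0.38, then 0.58. That is about 0.40–0.43 N m above free turning, some 0.15 rad past contact, which is inside the snug band. Letting go and backing off upwards.

```bash
python3 -m jog '[91.8,0,0,0,0,91.8,0,0,0,0,91.8,0,0,0,0,91.8,0,0,0,0,91.8,0,0,0,0,91.8,0,0,0,0]'; python3 tq.py; python3 -m jog '[91.8,0,0,-0.4,0,91.8,0,0,-0.9,0,91.8,0,0,-0.9,0,91.8,0,0,-0.9,0,91.8,0,0,-0.9,0,91.8,-0.5,0,-0.8,0,91.8,-0.9,0,0,0,91.8,-0.9,0,0,0,91.8,-0.9,0,0,0,91.8,-0.9,0,0,0,91.8,0,0,0,0]'; python3 tq.py
python3 - <<'E'
from h import *
p,im=snap("top","pics/t9.png"); p2,im2=snap("scene","pics/s9.png"); p3,im3=snap("wrist","pics/w9.png")
o=np.zeros((600,800,3),np.uint8); c=cv2.resize(im2[220:340,180:330],None,fx=3,fy=3,interpolation=2); o[:c.shape[0],:c.shape[1]]=c
o[:240,460:780]=cv2.resize(im3,(320,240)); t=cv2.resize(im[130:370,50:530],None,fx=1,fy=1); o[360:,:480]=t; c=cv2.resize(im[240:315,320:450],None,fx=2.4,fy=2.4,interpolation=2); o[400:400+c.shape[0],485:485+c.shape[1]]=c
cv2.imwrite("pics/c9.png",o[:,:,::-1])
E
python3 mark.py
```

```text
clock: 16.88
position: [0.5252, -0.2038, 0.1449]
ee_rot: [-2.584, -1.677, 0.082]
force: [-0.4, 0.1, 0.5]
width: 0.842
t 16.88 pos [ 0.5252 -0.2038  0.1449] yang -24.1 tq [-0.045 -0.151  0.032] about toolz -0.031 F [-0.4  0.1  0.5] w 0.842 j7 -0.33 tz [-0.077  0.022 -0.997]
clock: 17.8
position: [0.4726, -0.3604, 0.3479]
ee_rot: [-2.574, -1.69, 0.083]
force: [-1.1, -1.5, 0.6]
width: 1.0
t 17.8 pos [ 0.4726 -0.3604  0.3479] yang -23.5 tq [-0.134 -0.05  -0.016] about toolz 0.025 F [-1.1 -1.5  0.6] w 1.0 j7 0.04 tz [-0.078  0.022 -0.997]
20 [259.4 286.8] r 0.0763 ang 93.9
18 [225.  290.5] r 0.0518 ang 173.0
```

View pics/c9.png

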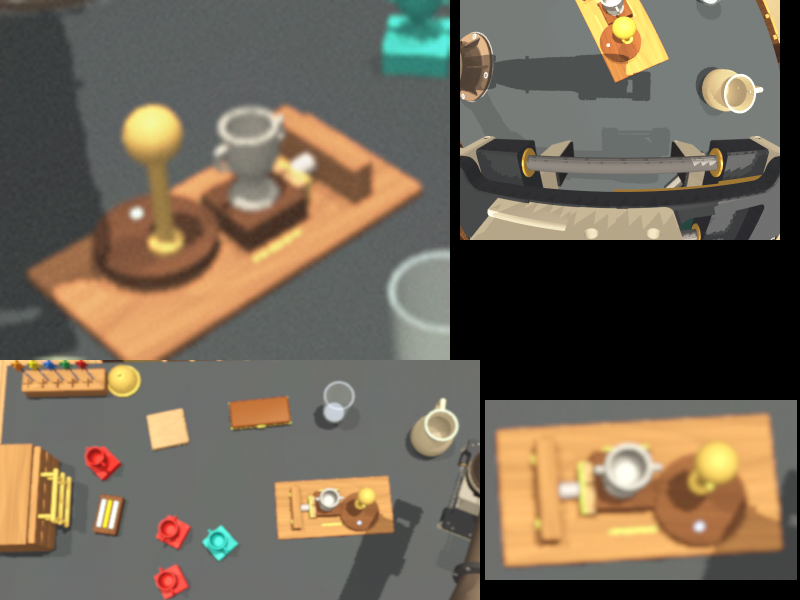

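The trophy is upright between cam and pad, and the bystanders and look-alikes are where they were. The cam mark turned about 84° against 87° for the gripper, so there was no real slip and it held after release.

```bash
python3 -c "
from cell import *
print(sign_off())"
```

```text
the job is handed in; nothing more can be done
None
```

The pewter trophy stands upright in the bay, clamped by the cam against the cork pad. The arm is clear of everything, and I handed the job in at about 18 s on the robot's clock.

**Clamping:**
- I turned the ball 87° clockwise. The torque read about 0.15 N m while it turned freely and 0.58 N m at the end.
- That puts it about 0.40–0.43 N m above free turning. This is inside the 0.28–0.46 band but towards its upper end.
- The final figure rests on one noisy reading taken while turning. Three readings with the knob held still came out lower, at 0.30–0.43 N m.

**Last checks:**
- **Slip:** the cam mark moved about 84° against 87° for the gripper, so there was no real slip. The cam held after I let go.
- **Surroundings:** the final pictures show the trophy upright with the pad against its plinth. The bystanders and look-alikes in view looked unmoved.

**Disagreements:**
- The wrist force showed no clear contact when I set the trophy down, so I judged it seated from the pictures instead.
- I did not measure how far the pad was compressed.

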